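Open the filter bay of a modeller's dust extractor

ROBOT

A 6-joint arm with a two-finger parallel gripper is mounted at the origin on the work surface. World frame = base frame: x ahead of the robot, y to its left, z up, the work surface at z = 0. Lengths are in m, angles in rad, forces in N, time in s.
With the tool pointing down it reaches from about 0.4 to 0.925 m from the base axis. Payload 3.4 kg.
Tool frame: the origin (TCP) lies on the centre line of the jaws, within the pads' length; the fingertips stand 11 mm ahead of it and the grasp point (between the pads) lies 8 mm behind it; y points along the fingers, x is the direction in which the jaws open and shut, and the axes are right-handed (so a half turn about y gives the same grasp; the last joint's range is limited). The gripper opens to 85 mm and grips with 20 to 120 N. Pads are 22 mm wide; open, the fingers measure 114 mm over their backs; the gripper's body (76 mm by 85 mm) begins 54 mm behind the grasp point. The pads swing forward as they close: fully open they stand 13 mm farther back than shut.
Start: joints at [-1.371, 0.307, 1.506, -0, 1.328, -0.073], TCP at [0.155, -0.554, 0.242] pointing down, gripper open.
Joint ranges: [-3.12, 3.12], [-1.05, 2.28], [0.14, 2.33], [-1.42, 4.57], [0.1, 2.73], [-2.68, 2.68]. Speed limits (rad/s): [2.57, 2.57, 3.14, 3.14, 3.14, 3.14].

INTERFACE

Orientations are given as a rotation vector (axis times angle).
In Python, from workcell import sensors, cams, bot gives the robot as it stands.
- The arm moves only by the tool jog_arm, never from a script. Its argument "rows" is a list of rows, each an object of numbers: "dx", "dy", "dz": the shift along the tool's x, y, z in cm; "wx", "wy", "wz": the turn, a rotation vector about the tool's x, y, z in rad; "gripper": the closure, from -1 (fully open) to 1 (shut). In form: [{"dx": .., "dy": .., "dz": .., "wx": .., "wy": .., "wz": .., "gripper": ..}, ...]. A call has exactly 10 rows; each row shifts and turns the pose as measured when the row begins, along the tool's axes as they then stand; what a row does not reach is not made up. A row lasts 1/12 s, in which the tool goes at most 41.7 mm and 7.16 degrees, less where a joint would pass 70% of its speed; a pose out of reach is approached as far as the arm can. A call is refused whole if a number of a shift passes 4.17 or a number of a turn 0.125, either way. A call with a gripper value outside its range is refused whole. The fingers move at their own pace and stop on an object; "squeeze" is the grip in N (left out, the last holds). Time passes only in rows, so rows that do not move let the fingers close, or fill a call up. It gives the time, the measured TCP pose, the force and the opening at its end, in the units of the state.
- sensors.sense(): the state, without advancing time (a new reading comes with each control period).
- cams.get_image(name): name is "side" or "top" or "wrist"; returns the picture (384x512x3 uint8, red, green, blue); there is no depth.
- cams.camera_info(name): a dict with "intrinsics" (3x3 intrinsics, pixels), "R" (3x3) and "t" (3): a world point X has camera coordinates R X + t. Camera axes: x right, y down, z forward; pixel columns grow to the right and rows downward; lengths in m; the calibration is good to about 2 mm. A picture is of the moment at which its call begins: read the wrist's pose just before it. camera_info takes no time and is no camera call; for the wrist camera it gives the pose at the moment of the call.
- bot.sign_off(): hands the job in, once; it reports no verdict.
The state is a dict: "clock": time; "joint_positions": joint angles; "joint_velocities": joint speeds; "joint_torque": joint torques, N m; "ee_pos": TCP position; "orientation": TCP orientation; "wrist_force": force on the tool from outside, world axes, zero at the start; "moment": the same for the moment, N m; "gripper_width": finger opening in m.
Only numpy, scipy, OpenCV 4.12 (cv2) and the standard library are available. Lean on these libraries where they do the work, as an engineer would, in place of code of your own. Each camera call takes 0.05 s, during which the arm holds its last target. There are 200 camera calls.

TASK

Open the filter bay of the small dust extractor on the modelling desk: press its snap tab down fully in, and only then push the released filter cover along its rails off its seat until the whole filter lies uncovered, leaving the cover lying flat on the rails. Push the cover, never lift it, and leave the other things where they stand.

Things in the scene. Friction and masses are not known exactly. Their poses are not given: they have to be found in the camera images.
- extractor: Desktop dust extractor fixed to the desk: low white box, 320 x 210 mm, deck 55 mm above the desk. Origin at desk height; its x = the way the cover slides off, y = towards its wide side shelf, z up. Box spans x -150 to +170, y -85 to +125 mm. Guide walls along x (inner faces y = +-61.5 mm) and a back wall (x = -138 mm), tops 67 mm above the desk, box in the cover; no stop at the +x end.
- filter_mid (a point): Centre of the pleated paper filter in its well under the seated cover, at extractor x = -75 mm, y = 0, 50 mm above the desk. The well is 106 mm along x (-128 to -22 mm) and 96 mm along y.
- rail_end (a point): Midway between the +x ends of the two grey rails, at their top height (59 mm above the desk), extractor x = +168 mm, y = 0. The rails (y = +-54 mm, 10 mm wide) run straight along x from the seat, past the filter and the tab, on over the bare deck to here.
- cover: Loose grey slotted filter cover, about 120 g: plate 116 (x) x 119 (y) x 8 mm, with a finger rib across its middle: 8 mm (x) by 80 mm (y), 14 mm above the plate. Origin: centre of its underside; axes as the extractor's. Seated at extractor x = -78 mm, plate top 67 mm above the desk, 2 mm gaps all round, the tab blocking its +x edge. Released, it slides on the rails at 1 to 2 N.
- rib_top (a point): Centre of the top of the cover's rib, 81 mm above the desk while the cover is on the rails.
- tab_top (a point): Centre of the top of the snap tab: grey flat-topped block, 40 mm along extractor x, 36 mm along y, standing out of the deck right before the cover's +x edge (tab centre at extractor x = +2 mm, y = 0). Top about 69 mm above the desk when out (2 mm above the cover plate), 57.5 mm when fully in: below the rail tops, 2.5 mm above the deck.
- tab (a joint): Snap tab travel straight down in m: about 0 to 0.0015 when out, 0.0115 fully in against its stop. It needs 3 to 4 N to move and stays where it is left (no spring back).
- paint_pot: Paint pot, 32 mm across, 42 mm high, standing on the extractor's side shelf; origin: centre of its underside. A bystander.
- can: Green drinks can, 60 mm across, 115 mm high; origin: centre of its underside. A bystander.
- thinner: Amber bottle, 60 mm across, 130 mm high; origin: centre of its underside. A bystander.
- paint_jar: Paint jar, 42 mm across, 55 mm high; origin: centre of its underside. A bystander.
- brush_pot: Grey pot of brushes, 64 mm across, about 165 mm high with the brushes; origin: centre of its underside. A bystander.
- figure: Dark winged miniature on a round base 48 mm across, about 65 mm high; origin: centre of its underside. A bystander.
- screwdriver: Small screwdriver, 150 mm long, lying on the desk; origin: middle of its length, on its underside. A bystander.
Mind the look-alikes: they are no part of the job. Of the things like the cover, leave any that is blue; of the rest the larger one is meant.

How it is judged:
On the way, in this order (a step that is already met when the one before it is completed fails the run):
1. the snap tab is pressed in while the cover is still on its seat (value of joint tab above 0.0098 m and x of cover in the frame of extractor below -0.07 m), for 0.2 s.
2. the cover is pushed along the rails clear of the filter (x of cover in the frame of extractor above 0.034 m and z of cover in the frame of extractor between 0.056 and 0.062 m and angle between cover's own z axis and vertical below 0.05 rad), for 0.2 s.
At the end, for the whole second after the job is handed in: The tab is in (at least 9.8 of its 11.5 mm), the cover lies at rest flat on the rails (underside 56 to 62 mm above the desk, tilt under 0.05 rad), its origin beyond extractor x = +34 mm, so that the whole filter is uncovered (all of step 2 and value of joint tab above 0.0098 m and linear speed of cover below 0.01 m/s); the robot touches nothing.
It fails at once if the cover is lifted more than 8 mm off its rails (z of cover in the frame of extractor above 0.067 m).
It fails at once if the cover is forced off its seat before the tab is in (value of joint tab below 0.009 m and x of cover in the frame of extractor above -0.07 m).
It fails at once if another thing is moved more than 20 mm or tipped over (distance of any of paint_pot, can, thinner, paint_jar, brush_pot, figure, screwdriver from where it was at the start of the episode above 0.02 m or angle between any of paint_pot, can, thinner, paint_jar, brush_pot, figure's own z axis and vertical above 0.5 rad).
It also fails if it takes over 42 s, if anything falls off the work surface, if the arm or the gripper's body presses on something with over 40 N, if the wrist force passes 120 N, or if a joint passes its speed limit or range.

## Working session

There is one attempt and no reset: what is moved stays moved. The work goes in short steps, Python scripts to look and compute and a tool call to move; the robot and the scene stay as the last step left them, time stands still between calls to the robot, and variables do not carry over. Pictures are saved under pics/ and viewed, about 8 in all and at most 12, crops included, and the job is handed in when it is done.

Besides the shell and the picture viewer there is one more tool, called by a JSON object that holds its "fn" and its "kwargs". jog_arm: Moves the arm, as the interface text tells. Its arguments: {"type":"object","properties":{"rows":{"type":"array","items":{"type":"object","properties":{"dx":{"type":"number"},"dy":{"type":"number"},"dz":{"type":"number"},"wx":{"type":"number"},"wy":{"type":"number"},"wz":{"type":"number"},"gripper":{"type":"number"}}}},"squeeze":{"type":"number"}},"required":["rows"]}

```bash
mkdir -p pics; python3 - <<'E'
from workcell import sensors,cams,bot
import cv2,numpy as np,json
s=sensors.sense();print(s['clock'],s['ee_pos'],s['orientation'])
for n in('top','side'):
    im=cams.get_image(n);cv2.imwrite(f'pics/{n}0.png',im[:,:,::-1]);c=cams.camera_info(n)
    print(n,{k:np.round(v,4).tolist() for k,v in c.items() if k in('intrinsics','R','t')})
E
```

```text
0.0 [ 0.15533787 -0.55290848  0.24137881] [-1.32495159  1.00622003 -1.00369489]
top {'intrinsics': [[432.6052, 0.0, 254.5724], [0.0, 432.6052, 193.8948], [0.0, 0.0, 1.0]], 'R': [[0.0088, -0.9998, -0.0185], [-0.9847, -0.0055, -0.174], [0.1738, 0.0198, -0.9846]], 't': [-0.0131, 0.5001, 1.331]}
side {'intrinsics': [[430.2824, 0.0, 253.0487], [0.0, 430.2824, 191.9059], [0.0, 0.0, 1.0]], 'R': [[0.9651, -0.2619, 0.0099], [-0.1171, -0.4649, -0.8776], [0.2344, 0.8458, -0.4793]], 't': [-0.5032, 0.1306, 1.0662]}
```

View pics/top0.png

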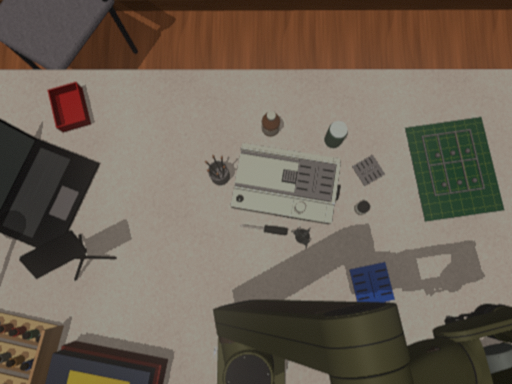

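View pics/side0.png

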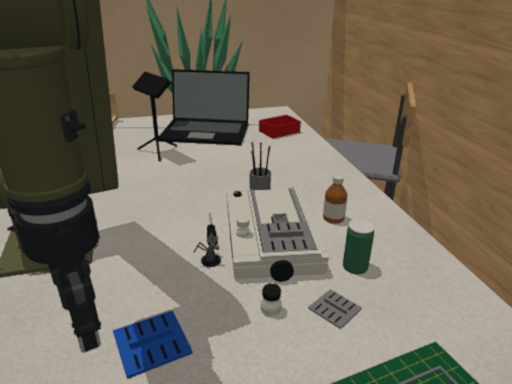

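The top view shows the extractor at about (290,183), with the seated grey cover at its right (318,180) and the tab at (289,176). The cover slides to image left (world +y). The blue plate and the small grey plate at (369,169) are the look-alikes. I'll zoom in for precise corners.

```bash
python3 - <<'E'
import cv2,numpy as np
from scipy.spatial.transform import Rotation as R
print(np.round(R.from_rotvec([-1.32495159,1.00622003,-1.00369489]).as_matrix(),3))
im=cv2.imread('pics/top0.png')[135:235,220:350]
cv2.imwrite('pics/topc.png',cv2.resize(im,None,fx=6,fy=6,interpolation=cv2.INTER_CUBIC)[:600])
E
```

```text
[[ 0.27  -0.     0.963]
 [-0.963  0.002  0.27 ]
 [-0.002 -1.     0.   ]]
```

View pics/topc.png

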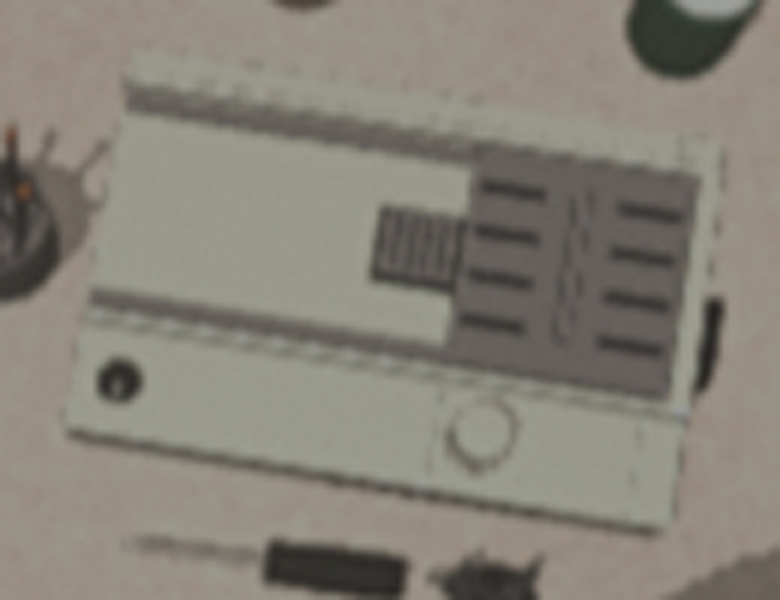

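```bash
cat > h.py <<'E'
import numpy as np
from workcell import cams
def ray(n,uv,z,c=None):
    c=c or cams.camera_info(n);K,R,t=[np.array(c[k]) for k in('intrinsics','R','t')]
    d=R.T@np.linalg.solve(K,[uv[0],uv[1],1.]);o=-R.T@t
    return o+d*(z-o[2])/d[2]
def fit(L,W):
    L=np.array(L);W=np.array(W);a=(L-L.mean(0))@[1,1j];b=(W-W.mean(0))@[1,1j]
    th=np.angle((b*a.conj()).sum());M=np.array([[np.cos(th),-np.sin(th)],[np.sin(th),np.cos(th)]])
    t=W.mean(0)-M@L.mean(0);return th,M,t,(W-(L@M.T+t))
E
python3 - <<'E'
from h import *
P=[(170,125,55,68,430),(-150,125,55,660,528),(-20,-59.5,67,475,147),(-136,-59.5,67,702,178),(-136,59.5,67,668,398),(22,-18,69,380,207),(22,18,69,372,280),(168,49,59,93,291)]
W=[ray('top',((u+.5)/6-.5+220,(v+.5)/6-.5+135),z/1e3)[:2] for _,_,z,u,v in P]
th,M,t,r=fit([(p[0]/1e3,p[1]/1e3) for p in P],W)
print(th,t,np.round(r*1e3,1).tolist())
for l in[(.002,0),(-.078,0),(.04,0),(.168,0)]:print(l,M@l+t)
E
```

```text
1.4136101911640566 [ 0.5542068  -0.12020843] [[1.1, -3.1], [1.8, 5.3], [-1.2, 0.6], [0.7, -3.7], [1.1, -2.0], [0.1, 2.8], [-3.4, 1.4], [-0.2, -1.3]]
(0.002, 0) [ 0.55451988 -0.11823309]
(-0.078, 0) [ 0.54199671 -0.19724682]
(0.04, 0) [ 0.56046839 -0.08070156]
(0.168, 0) [0.58050547 0.04572041]
```

{"fn": "jog_arm", "kwargs": {"rows": [{"wy": -0.114,"gripper": 1},{"wy": -0.114,"gripper": 1},{"wy": -0.114,"gripper": 1},{"wy": -0.114,"gripper": 1},{"wy": -0.114,"gripper": 1},{"wy": -0.114,"gripper": 1},{"wy": -0.114,"gripper": 1},{"wy": -0.114,"gripper": 1},{"wy": -0.114,"gripper": 1},{"wy": -0.114,"gripper": 1}], "squeeze": 40}}

```text
invalid input at $.rows[0]: expected keys dx, dy, dz, wx, wy, wz, gripper
```

```bash
cat >> h.py <<'E'
from workcell import sensors
from scipy.spatial.transform import Rotation as Rot
def state(): # tool matrix, tcp
    s=sensors.sense();return Rot.from_rotvec(s['orientation']).as_matrix(),np.array(s['ee_pos']),s
E
python3 - <<'E'
from h import *
T,p,s=state();print(s['clock'],p,np.round(T,3),s['gripper_width'])
print('yaw toolz',np.arctan2(T[1,2],T[0,2]))
print('tool cm',T.T@(np.array([.5548,-.1163,.2])-p)*100)
E
```

```text
0.1 [ 0.15534365 -0.55299325  0.24147084] [[ 0.27  -0.     0.963]
 [-0.963  0.002  0.27 ]
 [-0.002 -1.     0.   ]] 0.08573938961760295
yaw toolz 0.2738323774717663
tool cm [-31.23234409   4.21134028  50.26596601]
```

{"fn": "jog_arm", "kwargs": {"rows": [{"dx": 0,"dy": 0,"dz": 0,"wx": 0,"wy": -0.114,"wz": 0,"gripper": 1},{"dx": 0,"dy": 0,"dz": 0,"wx": 0,"wy": -0.114,"wz": 0,"gripper": 1},{"dx": 0,"dy": 0,"dz": 0,"wx": 0,"wy": -0.114,"wz": 0,"gripper": 1},{"dx": 0,"dy": 0,"dz": 0,"wx": 0,"wy": -0.114,"wz": 0,"gripper": 1},{"dx": 0,"dy": 0,"dz": 0,"wx": 0,"wy": -0.114,"wz": 0,"gripper": 1},{"dx": 0,"dy": 0,"dz": 0,"wx": 0,"wy": -0.114,"wz": 0,"gripper": 1},{"dx": 0,"dy": 0,"dz": 0,"wx": 0,"wy": -0.114,"wz": 0,"gripper": 1},{"dx": 0,"dy": 0,"dz": 0,"wx": 0,"wy": -0.114,"wz": 0,"gripper": 1},{"dx": 0,"dy": 0,"dz": 0,"wx": 0,"wy": -0.114,"wz": 0,"gripper": 1},{"dx": 0,"dy": 0,"dz": 0,"wx": 0,"wy": -0.114,"wz": 0,"gripper": 1}], "squeeze": 40}}

```text
clock: 0.93
ee_pos: [0.1545, -0.5488, 0.2357]
orientation: [-1.555, 0.084, -0.078]
wrist_force: [-0.1, -0.3, 0.1]
gripper_width: 0.0002
```

```bash
python3 - <<'E'
from h import *
T,p,s=state();print(s['clock'],p,np.round(T,3),s['gripper_width'])
print('yaw toolz',np.arctan2(T[1,2],T[0,2]))
print('tool cm',T.T@(np.array([.5548,-.1163,.2])-p)*100)
E
```

```text
0.9333 [ 0.15448818 -0.5487959   0.23567024] [[ 0.995 -0.003  0.104]
 [-0.104  0.014  0.995]
 [-0.004 -1.     0.014]] 0.00022040210154353516
yaw toolz 1.4670257698783715
tool cm [35.35386447  4.07212344 47.10911111]
```

{"fn": "jog_arm", "kwargs": {"rows": [{"dx": 2.4,"dy": 0,"dz": 3.2,"wx": 0,"wy": 0,"wz": 0,"gripper": 1},{"dx": 2.4,"dy": 0,"dz": 3.2,"wx": 0,"wy": 0,"wz": 0,"gripper": 1},{"dx": 2.4,"dy": 0,"dz": 3.2,"wx": 0,"wy": 0,"wz": 0,"gripper": 1},{"dx": 2.4,"dy": 0,"dz": 3.2,"wx": 0,"wy": 0,"wz": 0,"gripper": 1},{"dx": 2.4,"dy": 0,"dz": 3.2,"wx": 0,"wy": 0,"wz": 0,"gripper": 1},{"dx": 2.4,"dy": 0,"dz": 3.2,"wx": 0,"wy": 0,"wz": 0,"gripper": 1},{"dx": 2.4,"dy": 0,"dz": 3.2,"wx": 0,"wy": 0,"wz": 0,"gripper": 1},{"dx": 2.4,"dy": 0,"dz": 3.2,"wx": 0,"wy": 0,"wz": 0,"gripper": 1},{"dx": 2.4,"dy": 0,"dz": 3.2,"wx": 0,"wy": 0,"wz": 0,"gripper": 1},{"dx": 0,"dy": 0,"dz": 0,"wx": 0,"wy": 0,"wz": 0,"gripper": 1}]}}

```text
clock: 1.77
ee_pos: [0.4043, -0.2748, 0.2333]
orientation: [-1.551, 0.089, -0.078]
wrist_force: [-0.1, -0.5, -0.2]
gripper_width: 0.0003
```

```bash
cat > st.py <<'E'
from h import *
import sys
T,p,s=state();print(s['clock'],np.round(p,4),np.round(T,3).tolist(),np.round(s['wrist_force'],2))
print('rotvec tool to target',np.round(Rot.from_matrix(T.T@np.array([[np.sin(1.4136),0,np.cos(1.4136)],[-np.cos(1.4136),0,np.sin(1.4136)],[0,-1,0]])).as_rotvec(),3))
print('tool cm',np.round(T.T@(np.array([float(a) for a in sys.argv[1:4]])-p)*100,2))
E
python3 st.py .5548 -.1163 .2
```

```text
1.7667 [ 0.4043 -0.2748  0.2333] [[0.994, -0.006, 0.107], [-0.107, 0.019, 0.994], [-0.008, -1.0, 0.018]] [-0.06 -0.5  -0.18]
rotvec tool to target [-0.018  0.05  -0.008]
tool cm [13.3   3.53 17.3 ]
```

{"fn": "jog_arm", "kwargs": {"rows": [{"dx": 2.3,"dy": 0,"dz": 3.0,"wx": 0,"wy": 0.01,"wz": 0,"gripper": 1},{"dx": 2.3,"dy": 0,"dz": 3.0,"wx": 0,"wy": 0.01,"wz": 0,"gripper": 1},{"dx": 2.3,"dy": 0,"dz": 3.0,"wx": 0,"wy": 0.01,"wz": 0,"gripper": 1},{"dx": 2.3,"dy": 0,"dz": 3.0,"wx": 0,"wy": 0.01,"wz": 0,"gripper": 1},{"dx": 2.3,"dy": 0,"dz": 3.0,"wx": 0,"wy": 0.01,"wz": 0,"gripper": 1},{"dx": 1.6,"dy": 0,"dz": 2.2,"wx": -0.01,"wy": 0,"wz": 0,"gripper": 1},{"dx": 0,"dy": 0,"dz": 0,"wx": -0.01,"wy": 0,"wz": -0.01,"gripper": 1},{"dx": 0,"dy": 0,"dz": 0,"wx": 0,"wy": 0,"wz": 0,"gripper": 1},{"dx": 0,"dy": 0,"dz": 0,"wx": 0,"wy": 0,"wz": 0,"gripper": 1},{"dx": 0,"dy": 0,"dz": 0,"wx": 0,"wy": 0,"wz": 0,"gripper": 1}]}}

```text
clock: 2.6
ee_pos: [0.5588, -0.1158, 0.2303]
orientation: [-1.572, 0.127, -0.117]
wrist_force: [0.8, -1.3, 0.0]
gripper_width: -0.0001
```

```bash
python3 st.py .5548 -.1163 .12; python3 - <<'E'
from h import *
import cv2
c=cams.camera_info('wrist');im=cams.get_image('wrist')
np.savez('pics/w1.npz',**{k:np.array(c[k]) for k in('intrinsics','R','t')})
print(-np.array(c['R']).T@np.array(c['t']))
cv2.imwrite('pics/w1.png',im[:,:,::-1])
E
```

```text
2.6 [ 0.5588 -0.1158  0.2303] [[0.988, -0.007, 0.154], [-0.154, -0.004, 0.988], [-0.006, -1.0, -0.005]] [ 0.85 -1.3   0.01]
rotvec tool to target [ 0.005  0.002 -0.006]
tool cm [-0.32 11.03 -0.06]
[ 0.57075685 -0.04593822  0.36204049]
```

View pics/w1.png

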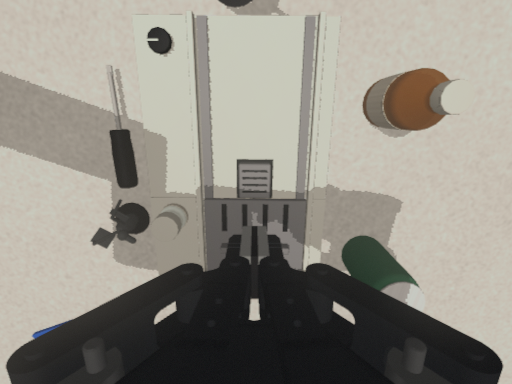

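The wrist view looks along the rails, which are nearly vertical in the image. The tab's far edge runs (237,160)–(273,160), the cover's +x edge is at v≈199 from u≈204 to 306, and the box's +x end is at v≈16.

```bash
python3 - <<'E'
from h import *
d=np.load('pics/w1.npz');c={k:d[k] for k in d}
P=[(22,18,69,237,160),(22,-18,69,273,160),(-20,59.5,67,204,199),(-20,-59.5,67,306,199),(170,125,55,135,17),(168,49,59,208,17),(168,-49,59,303,17)]
W=[ray('',(u,v),z/1e3,c)[:2] for _,_,z,u,v in P]
th,M,t,r=fit([(p[0]/1e3,p[1]/1e3) for p in P],W)
print(th,t,np.round(r@M*1e3,1).tolist())
for l in[(.004,0),(-.078,0),(.04,0)]:print(l,M@l+t)
E
```

```text
1.413735954631404 [ 0.55897986 -0.11941921] [[3.4, 2.4], [3.6, -1.2], [-0.4, -0.1], [0.1, 1.1], [-2.8, -3.5], [-2.0, -1.4], [-1.9, 2.7]]
(0.004, 0) [ 0.55960552 -0.11546844]
(-0.078, 0) [ 0.54677945 -0.19645913]
(0.04, 0) [ 0.56523648 -0.07991156]
```

{"fn": "jog_arm", "kwargs": {"rows": [{"dx": 0,"dy": 2.5,"dz": 0,"wx": 0,"wy": 0,"wz": 0,"gripper": 1},{"dx": 0,"dy": 2.5,"dz": 0,"wx": 0,"wy": 0,"wz": 0,"gripper": 1},{"dx": 0,"dy": 2.5,"dz": 0,"wx": 0,"wy": 0,"wz": 0,"gripper": 1},{"dx": 0,"dy": 2.5,"dz": 0,"wx": 0,"wy": 0,"wz": 0,"gripper": 1},{"dx": 0,"dy": 2.0,"dz": 0,"wx": 0,"wy": 0,"wz": 0,"gripper": 1},{"dx": 0,"dy": 1.0,"dz": 0,"wx": 0,"wy": 0,"wz": 0,"gripper": 1},{"dx": 0,"dy": 0,"dz": 0,"wx": 0,"wy": 0,"wz": 0,"gripper": 1},{"dx": 0,"dy": 0,"dz": 0,"wx": 0,"wy": 0,"wz": 0,"gripper": 1},{"dx": 0,"dy": 0,"dz": 0,"wx": 0,"wy": 0,"wz": 0,"gripper": 1},{"dx": 0,"dy": 0,"dz": 0,"wx": 0,"wy": 0,"wz": 0,"gripper": 1}]}}

```text
clock: 3.48
ee_pos: [0.5531, -0.1297, 0.1004]
orientation: [-1.574, 0.137, -0.135]
wrist_force: [-0.7, -0.4, 0.2]
gripper_width: 0.0001
```

```bash
python3 st.py .5588 -.1146 .0685
```

```text
3.4833 [ 0.5531 -0.1297  0.1004] [[0.985, -0.002, 0.172], [-0.172, -0.007, 0.985], [-0.001, -1.0, -0.007]] [-0.69 -0.37  0.17]
rotvec tool to target [ 0.007 -0.016 -0.001]
tool cm [0.3  3.18 1.61]
```

{"fn": "jog_arm", "kwargs": {"rows": [{"dx": 0.3,"dy": 0,"dz": 1.0,"wx": 0,"wy": -0.01,"wz": 0,"gripper": 1},{"dx": 0,"dy": 0,"dz": 0.6,"wx": 0.005,"wy": 0,"wz": 0,"gripper": 1},{"dx": 0,"dy": 0.5,"dz": 0,"wx": 0,"wy": 0,"wz": 0,"gripper": 1},{"dx": 0,"dy": 0.3,"dz": 0,"wx": 0,"wy": 0,"wz": 0,"gripper": 1},{"dx": 0,"dy": 0,"dz": 0,"wx": 0,"wy": 0,"wz": 0,"gripper": 1},{"dx": 0,"dy": 0,"dz": 0,"wx": 0,"wy": 0,"wz": 0,"gripper": 1},{"dx": 0,"dy": 0,"dz": 0,"wx": 0,"wy": 0,"wz": 0,"gripper": 1},{"dx": 0,"dy": 0,"dz": 0,"wx": 0,"wy": 0,"wz": 0,"gripper": 1},{"dx": 0,"dy": 0,"dz": 0,"wx": 0,"wy": 0,"wz": 0,"gripper": 1},{"dx": 0,"dy": 0,"dz": 0,"wx": 0,"wy": 0,"wz": 0,"gripper": 1}]}}

```text
clock: 4.32
ee_pos: [0.5623, -0.113, 0.0956]
orientation: [-1.57, 0.121, -0.132]
wrist_force: [0.3, -0.9, -0.5]
gripper_width: 0.0
```

```bash
python3 st.py .5588 -.1146 .0685
```

```text
4.3167 [ 0.5623 -0.113   0.0956] [[0.987, 0.007, 0.16], [-0.16, -0.004, 0.987], [0.008, -1.0, -0.003]] [ 0.34 -0.87 -0.45]
rotvec tool to target [ 0.003 -0.004  0.008]
tool cm [-0.34  2.71 -0.21]
```

{"fn": "jog_arm", "kwargs": {"rows": [{"dx": -0.3,"dy": 0.4,"dz": -0.1,"wx": 0,"wy": 0,"wz": 0.008,"gripper": 1},{"dx": 0,"dy": 0.4,"dz": -0.1,"wx": 0,"wy": 0,"wz": 0,"gripper": 1},{"dx": 0,"dy": 0.3,"dz": 0,"wx": 0,"wy": 0,"wz": 0,"gripper": 1},{"dx": 0,"dy": 0,"dz": 0,"wx": 0,"wy": 0,"wz": 0,"gripper": 1},{"dx": 0,"dy": 0,"dz": 0,"wx": 0,"wy": 0,"wz": 0,"gripper": 1},{"dx": 0,"dy": 0,"dz": 0,"wx": 0,"wy": 0,"wz": 0,"gripper": 1},{"dx": 0,"dy": 0,"dz": 0,"wx": 0,"wy": 0,"wz": 0,"gripper": 1},{"dx": 0,"dy": 0,"dz": 0,"wx": 0,"wy": 0,"wz": 0,"gripper": 1},{"dx": 0,"dy": 0,"dz": 0,"wx": 0,"wy": 0,"wz": 0,"gripper": 1},{"dx": 0,"dy": 0,"dz": 0,"wx": 0,"wy": 0,"wz": 0,"gripper": 1}]}}

```text
clock: 5.15
ee_pos: [0.5584, -0.1151, 0.0831]
orientation: [-1.57, 0.129, -0.125]
wrist_force: [-0.0, 0.3, -1.1]
gripper_width: -0.0001
```

```bash
python3 st.py .5588 -.1146 .0685; python3 - <<'E'
from h import *
import cv2
im=cams.get_image('wrist')[:,:,::-1]; im2=cams.get_image('side')[170:300,200:340,::-1]
a=cv2.resize(im,(533,400));b=cv2.resize(im2,(266,247))
o=np.zeros((400,799,3),np.uint8);o[:,:533]=a;o[:247,533:]=b
cv2.imwrite('pics/w2.png',o)
E
```

```text
5.15 [ 0.5584 -0.1151  0.0831] [[0.987, -0.002, 0.161], [-0.161, -0.002, 0.987], [-0.002, -1.0, -0.003]] [-0.03  0.33 -1.14]
rotvec tool to target [ 0.003 -0.005 -0.002]
tool cm [0.03 1.46 0.06]
```

View pics/w2.png

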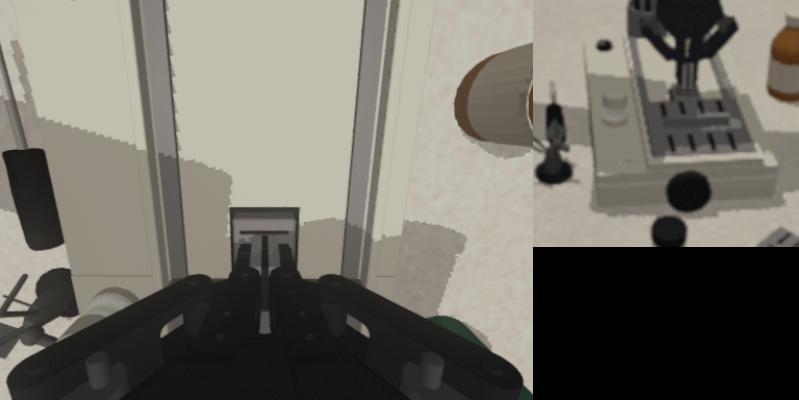

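The fingers are centred over the tab (composite u 235–295, tab 230–299) and clear of the cover, so I can press.

{"fn": "jog_arm", "kwargs": {"rows": [{"dx": 0,"dy": 0.3,"dz": 0,"wx": 0,"wy": 0,"wz": 0,"gripper": 1},{"dx": 0,"dy": 0.3,"dz": 0,"wx": 0,"wy": 0,"wz": 0,"gripper": 1},{"dx": 0,"dy": 0.3,"dz": 0,"wx": 0,"wy": 0,"wz": 0,"gripper": 1},{"dx": 0,"dy": 0.3,"dz": 0,"wx": 0,"wy": 0,"wz": 0,"gripper": 1},{"dx": 0,"dy": 0.3,"dz": 0,"wx": 0,"wy": 0,"wz": 0,"gripper": 1},{"dx": 0,"dy": 0.2,"dz": 0,"wx": 0,"wy": 0,"wz": 0,"gripper": 1},{"dx": 0,"dy": 0.2,"dz": 0,"wx": 0,"wy": 0,"wz": 0,"gripper": 1},{"dx": 0,"dy": 0.2,"dz": 0,"wx": 0,"wy": 0,"wz": 0,"gripper": 1},{"dx": 0,"dy": 0.2,"dz": 0,"wx": 0,"wy": 0,"wz": 0,"gripper": 1},{"dx": 0,"dy": 0.2,"dz": 0,"wx": 0,"wy": 0,"wz": 0,"gripper": 1}]}}

```text
clock: 6.08
ee_pos: [0.559, -0.1152, 0.0681]
orientation: [-1.571, 0.124, -0.13]
wrist_force: [-4.7, 0.6, 18.8]
gripper_width: 0.0003
```

```bash
python3 st.py .5588 -.1146 .0685
```

```text
6.0833 [ 0.559  -0.1152  0.0681] [[0.987, 0.003, 0.161], [-0.161, -0.004, 0.987], [0.004, -1.0, -0.004]] [-4.66  0.59 18.81]
rotvec tool to target [ 0.004 -0.004  0.004]
tool cm [-0.03 -0.04  0.06]
```

Stop reached: z = 68.1 mm with 18.8 N, so the tab is fully in. Next I lift and move behind the rib.

{"fn": "jog_arm", "kwargs": {"rows": [{"dx": 0,"dy": -1.5,"dz": 0,"wx": 0,"wy": 0,"wz": 0,"gripper": 1},{"dx": 0,"dy": -2.0,"dz": 0,"wx": 0,"wy": 0,"wz": 0,"gripper": 1},{"dx": 0,"dy": -2.0,"dz": 0,"wx": 0,"wy": 0,"wz": 0,"gripper": 1},{"dx": 0,"dy": 0,"dz": -2.0,"wx": 0,"wy": 0,"wz": 0,"gripper": 1},{"dx": 0,"dy": 0,"dz": -2.5,"wx": 0,"wy": 0,"wz": 0,"gripper": 1},{"dx": 0,"dy": 0,"dz": -2.5,"wx": 0,"wy": 0,"wz": 0,"gripper": 1},{"dx": 0,"dy": 0,"dz": -2.0,"wx": 0,"wy": 0,"wz": 0,"gripper": 1},{"dx": 0,"dy": 0,"dz": -0.5,"wx": 0,"wy": 0,"wz": 0,"gripper": 1},{"dx": 0,"dy": 0,"dz": 0,"wx": 0,"wy": 0,"wz": 0,"gripper": 1},{"dx": 0,"dy": 0,"dz": 0,"wx": 0,"wy": 0,"wz": 0,"gripper": 1}]}}

```text
clock: 6.92
ee_pos: [0.5433, -0.2107, 0.1233]
orientation: [-1.571, 0.122, -0.128]
wrist_force: [-0.0, -0.0, 0.2]
gripper_width: -0.0004
```

```bash
python3 st.py .5424 -.2183 .084; python3 - <<'E'
from h import *
import cv2
im=cams.get_image('wrist')[:,:,::-1]; im2=cams.get_image('side')[170:300,200:340,::-1]
a=cv2.resize(im,(533,400));b=cv2.resize(im2,(266,247))
o=np.zeros((400,799,3),np.uint8);o[:,:533]=a;o[:247,533:]=b
cv2.imwrite('pics/w3.png',o)
E
```

```text
6.9167 [ 0.5433 -0.2107  0.1233] [[0.987, 0.004, 0.159], [-0.158, -0.004, 0.987], [0.005, -1.0, -0.003]] [-0.02 -0.04  0.19]
rotvec tool to target [ 0.003 -0.002  0.005]
tool cm [ 0.01  3.94 -0.75]
```

View pics/w3.png

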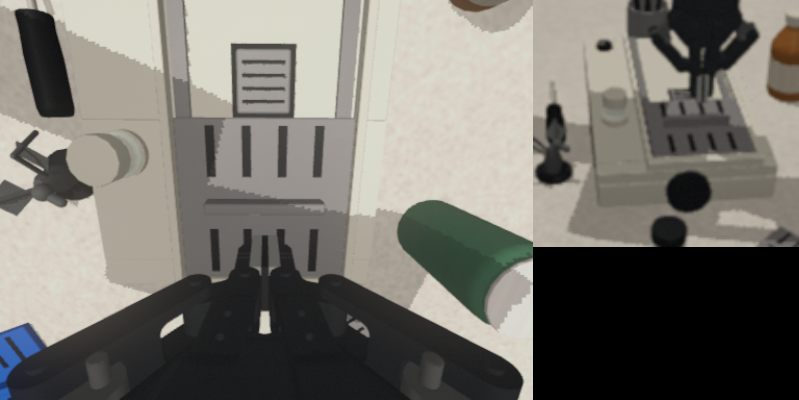

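The tab now sits below the cover, and the cover is still seated with its rib at composite v≈200–213. I'll check the rib position numerically.

```bash
python3 - <<'E'
from h import *
k=512/533
for v in(199,206,213):
    w=ray('wrist',(264*k,v*k),.081);d=w[:2]-[.558,-.1195];print(w,d@[.156,.988],d@[-.988,.156])
T,p,s=state();d=p[:2]-[.558,-.1195];print(d@[.156,.988],d@[-.988,.156])
E
```

```text
[ 0.54660659 -0.1895184   0.081     ] -0.07095555203085478 0.00033382189251654194
[ 0.54585584 -0.19421935  0.081     ] -0.0757172044793003 0.00034220972239005934
[ 0.54509399 -0.19898983  0.081     ] -0.08054929200075787 0.0003507216262938521
-0.09165541733945186 0.0003857114158946273
```

{"fn": "jog_arm", "kwargs": {"rows": [{"dx": 0,"dy": 0,"dz": -0.7,"wx": 0,"wy": 0,"wz": 0,"gripper": 1},{"dx": 0,"dy": 0,"dz": -0.4,"wx": 0,"wy": 0,"wz": 0.005,"gripper": 1},{"dx": 0,"dy": 0.8,"dz": 0,"wx": 0,"wy": 0,"wz": 0,"gripper": 1},{"dx": 0,"dy": 0.8,"dz": 0,"wx": 0,"wy": 0,"wz": 0,"gripper": 1},{"dx": 0,"dy": 0.6,"dz": 0,"wx": 0,"wy": 0,"wz": 0,"gripper": 1},{"dx": 0,"dy": 0.4,"dz": 0,"wx": 0,"wy": 0,"wz": 0,"gripper": 1},{"dx": 0,"dy": 0.2,"dz": 0,"wx": 0,"wy": 0,"wz": 0,"gripper": 1},{"dx": 0,"dy": 0,"dz": 0,"wx": 0,"wy": 0,"wz": 0,"gripper": 1},{"dx": 0,"dy": 0,"dz": 0,"wx": 0,"wy": 0,"wz": 0,"gripper": 1},{"dx": 0,"dy": 0,"dz": 0,"wx": 0,"wy": 0,"wz": 0,"gripper": 1}]}}

```text
clock: 7.85
ee_pos: [0.541, -0.2172, 0.0904]
orientation: [-1.568, 0.124, -0.116]
wrist_force: [-0.5, 0.4, -0.3]
gripper_width: 0.0002
```

```bash
python3 st.py .5424 -.2183 .084
```

```text
7.85 [ 0.541  -0.2172  0.0904] [[0.988, -0.005, 0.152], [-0.152, 0.0, 0.988], [-0.005, -1.0, -0.001]] [-0.48  0.41 -0.29]
rotvec tool to target [ 0.001  0.004 -0.005]
tool cm [ 0.16  0.64 -0.09]
```

{"fn": "jog_arm", "kwargs": {"rows": [{"dx": 0.15,"dy": 0.4,"dz": 0,"wx": 0,"wy": 0,"wz": 0,"gripper": 1},{"dx": 0,"dy": 0.2,"dz": 0,"wx": 0,"wy": 0,"wz": 0,"gripper": 1},{"dx": 0,"dy": 0,"dz": 0,"wx": 0,"wy": 0,"wz": 0,"gripper": 1},{"dx": 0,"dy": 0,"dz": 0,"wx": 0,"wy": 0,"wz": 0,"gripper": 1},{"dx": 0,"dy": 0,"dz": 0.3,"wx": 0,"wy": 0,"wz": 0,"gripper": 1},{"dx": 0,"dy": 0,"dz": 0.3,"wx": 0,"wy": 0,"wz": 0,"gripper": 1},{"dx": 0,"dy": 0,"dz": 0.4,"wx": 0,"wy": 0,"wz": 0,"gripper": 1},{"dx": 0,"dy": 0,"dz": 0.4,"wx": 0,"wy": 0,"wz": 0,"gripper": 1},{"dx": 0,"dy": 0,"dz": 0.4,"wx": 0,"wy": 0,"wz": 0,"gripper": 1},{"dx": 0,"dy": 0,"dz": 0.4,"wx": 0,"wy": 0,"wz": 0,"gripper": 1}]}}

```text
clock: 8.68
ee_pos: [0.5472, -0.1949, 0.0851]
orientation: [-1.569, 0.123, -0.119]
wrist_force: [0.5, -0.4, -0.1]
gripper_width: 0.0002
```

```bash
python3 st.py .5631 -.0869 .083
```

```text
8.6833 [ 0.5472 -0.1949  0.0851] [[0.988, -0.003, 0.153], [-0.153, -0.001, 0.988], [-0.002, -1.0, -0.002]] [ 0.51 -0.44 -0.13]
rotvec tool to target [ 0.002  0.003 -0.002]
tool cm [-0.08  0.19 10.92]
```

{"fn": "jog_arm", "kwargs": {"rows": [{"dx": 0,"dy": 0.1,"dz": 0.5,"wx": 0,"wy": 0,"wz": 0,"gripper": 1},{"dx": 0,"dy": 0,"dz": 0.5,"wx": 0,"wy": 0,"wz": 0,"gripper": 1},{"dx": 0,"dy": 0,"dz": 0.5,"wx": 0,"wy": 0,"wz": 0,"gripper": 1},{"dx": 0,"dy": 0,"dz": 0.5,"wx": 0,"wy": 0,"wz": 0,"gripper": 1},{"dx": 0,"dy": 0,"dz": 0.5,"wx": 0,"wy": 0,"wz": 0,"gripper": 1},{"dx": 0,"dy": 0,"dz": 0.5,"wx": 0,"wy": 0,"wz": 0,"gripper": 1},{"dx": 0,"dy": 0,"dz": 0.5,"wx": 0,"wy": 0,"wz": 0,"gripper": 1},{"dx": 0,"dy": 0,"dz": 0.5,"wx": 0,"wy": 0,"wz": 0,"gripper": 1},{"dx": 0,"dy": 0,"dz": 0.5,"wx": 0,"wy": 0,"wz": 0,"gripper": 1},{"dx": 0,"dy": 0,"dz": 0.3,"wx": 0,"wy": 0,"wz": 0,"gripper": 1}]}}

```text
clock: 9.52
ee_pos: [0.5555, -0.1414, 0.0842]
orientation: [-1.569, 0.121, -0.118]
wrist_force: [0.1, -1.9, -0.3]
gripper_width: -0.0002
```

```bash
python3 st.py .5631 -.0869 .083; python3 - <<'E'
from h import *
import cv2
im=cams.get_image('wrist')[:,:,::-1]; im2=cams.get_image('side')[170:300,200:340,::-1]
a=cv2.resize(im,(533,400));b=cv2.resize(im2,(266,247))
o=np.zeros((400,799,3),np.uint8);o[:,:533]=a;o[:247,533:]=b
cv2.imwrite('pics/w4.png',o)
E
```

```text
9.5167 [ 0.5555 -0.1414  0.0842] [[0.988, -0.002, 0.152], [-0.152, -0.002, 0.988], [-0.002, -1.0, -0.002]] [ 0.07 -1.93 -0.27]
rotvec tool to target [ 0.002  0.005 -0.002]
tool cm [-0.07  0.11  5.51]
```

View pics/w4.png

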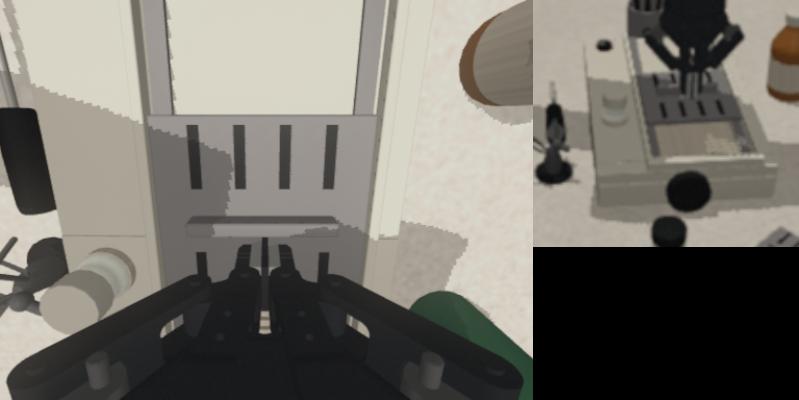

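The cover is sliding straight over the pressed tab and the filter is partly exposed. I'll push about 5.8 cm more.

{"fn": "jog_arm", "kwargs": {"rows": [{"dx": -0.05,"dy": 0.1,"dz": 0.6,"wx": 0,"wy": 0,"wz": 0,"gripper": 1},{"dx": 0,"dy": 0,"dz": 0.6,"wx": 0,"wy": 0,"wz": 0,"gripper": 1},{"dx": 0,"dy": 0,"dz": 0.6,"wx": 0,"wy": 0,"wz": 0,"gripper": 1},{"dx": 0,"dy": 0,"dz": 0.6,"wx": 0,"wy": 0,"wz": 0,"gripper": 1},{"dx": 0,"dy": 0,"dz": 0.6,"wx": 0,"wy": 0,"wz": 0,"gripper": 1},{"dx": 0,"dy": 0,"dz": 0.6,"wx": 0,"wy": 0,"wz": 0,"gripper": 1},{"dx": 0,"dy": 0,"dz": 0.5,"wx": 0,"wy": 0,"wz": 0,"gripper": 1},{"dx": 0,"dy": 0,"dz": 0.4,"wx": 0,"wy": 0,"wz": 0,"gripper": 1},{"dx": 0,"dy": 0,"dz": 0.3,"wx": 0,"wy": 0,"wz": 0,"gripper": 1},{"dx": 0,"dy": 0,"dz": 0.1,"wx": 0,"wy": 0,"wz": 0,"gripper": 1}]}}

```text
clock: 10.45
ee_pos: [0.5632, -0.0881, 0.0831]
orientation: [-1.57, 0.121, -0.118]
wrist_force: [0.3, -1.2, -0.1]
gripper_width: 0.0001
```

```bash
python3 st.py .5631 -.0869 .083
```

```text
10.45 [ 0.5632 -0.0881  0.0831] [[0.988, -0.002, 0.152], [-0.152, -0.002, 0.988], [-0.002, -1.0, -0.002]] [ 0.31 -1.21 -0.11]
rotvec tool to target [ 0.002  0.005 -0.002]
tool cm [-0.03  0.01  0.12]
```

{"fn": "jog_arm", "kwargs": {"rows": [{"dx": 0,"dy": 0,"dz": -0.8,"wx": 0,"wy": 0,"wz": 0,"gripper": 1},{"dx": 0,"dy": 0,"dz": -0.8,"wx": 0,"wy": 0,"wz": 0,"gripper": 1},{"dx": 0,"dy": -1.0,"dz": 0,"wx": 0,"wy": 0,"wz": 0,"gripper": 1},{"dx": 0,"dy": -2.5,"dz": 0,"wx": 0,"wy": 0,"wz": 0,"gripper": 1},{"dx": 0,"dy": -3.0,"dz": 0,"wx": 0,"wy": 0,"wz": 0,"gripper": 1},{"dx": 0,"dy": -3.0,"dz": 0,"wx": 0,"wy": 0,"wz": 0,"gripper": 1},{"dx": 0,"dy": -2.0,"dz": -2.5,"wx": 0,"wy": 0,"wz": 0,"gripper": 1},{"dx": 0,"dy": -1.0,"dz": -2.5,"wx": 0,"wy": 0,"wz": 0,"gripper": 1},{"dx": 0,"dy": 0,"dz": -2.0,"wx": 0,"wy": 0,"wz": 0,"gripper": 1},{"dx": 0,"dy": 0,"dz": 0,"wx": 0,"wy": 0,"wz": 0,"gripper": 1}]}}

```text
clock: 11.28
ee_pos: [0.5482, -0.1796, 0.2182]
orientation: [-1.57, 0.124, -0.119]
wrist_force: [1.1, -0.4, -0.0]
gripper_width: 0.0004
```

```bash
python3 st.py .5631 -.0869 .083; python3 - <<'E'
from h import *
import cv2
c=cams.camera_info('wrist')
im=cams.get_image('wrist')[:,:,::-1]; np.savez('pics/w5.npz',**{k:np.array(c[k]) for k in('intrinsics','R','t')})
im2=cams.get_image('side')[170:300,200:340,::-1]
b=cv2.resize(im2,(280,260))
o=np.zeros((384,792,3),np.uint8);o[:,:512]=im;o[:260,512:]=b
cv2.imwrite('pics/w5.png',o)
E
```

```text
11.2833 [ 0.5482 -0.1796  0.2182] [[0.988, -0.003, 0.154], [-0.154, -0.003, 0.988], [-0.003, -1.0, -0.003]] [ 1.06 -0.41 -0.01]
rotvec tool to target [ 0.003  0.003 -0.003]
tool cm [ 0.08 13.49  9.44]
```

View pics/w5.png

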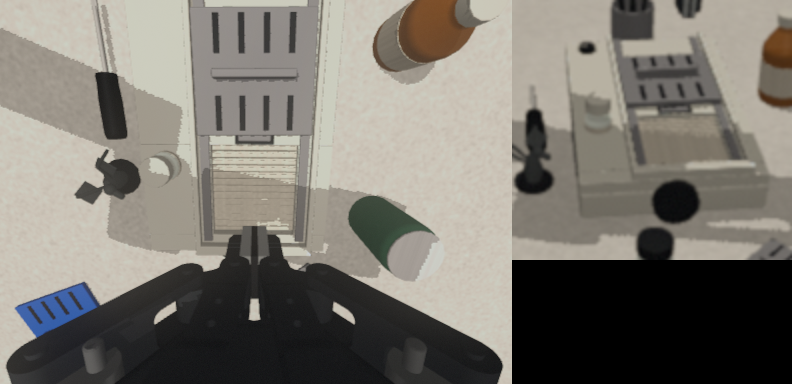

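The cover lies straight and flat (u 191–315, v 7–135), with the filter fully visible below it and the tab's rear edge showing at v 135–142. Next I measure its position.

```bash
python3 - <<'E'
from h import *
d=np.load('pics/w5.npz');c={k:d[k] for k in d}
for u,v,z in((254,135,.067),(254,7,.067),(254,142,.0575),(254,147,.055),(254,69,.081)):
    q=ray('',(u,v),z,c)[:2]-[.558,-.1195];print(v,np.round([q@[.156,.988],q@[-.988,.156]],4))
E
```

```text
135 [-0.011   0.0007]
7 [0.1038 0.001 ]
142 [-0.0191  0.0007]
147 [-0.0248  0.0007]
69 [0.0496 0.0008]
```

```bash
python3 -c "
from workcell import bot;print(bot.sign_off())"
```

```text
the job is handed in; nothing more can be done
None
```

I opened the filter bay and handed the job in at about 11.4 s of the 42 s allowed. Sign-off gives no verdict, so the checks below are my own.

- **Tab:** I pressed it with the shut fingers until it met its stop, with the fingertips at about 57 mm and 19 N at the wrist. The cover was still seated at that point. The last picture puts the tab's rear edge at extractor x ≈ -19 mm if its top is at 57.5 mm; the expected value is -18 mm, so it fits the tab still being in.
- **Cover:** I pushed it by its rib along the rails. The wrist showed at most about 2 N when checked. The last picture puts it at extractor x from -11 to +104 mm, so its centre is about +47 mm against the +34 mm needed. It lies flat and straight, with the whole filter visible. I judged flatness and height by eye and did not measure them.
- **Other things:** the ones in the last pictures appear where they were. I did not measure their positions.
- **Robot:** the arm is clear, with the gripper about 14 cm above the rails and touching nothing.

My two early pose estimates, from the top and wrist cameras, disagreed by about 5 mm sideways. I used a value close to the wrist camera's, and later pictures agreed with it to about 1 mm sideways and 1–3 mm along the rails. The arm also drifted about 14 mm sideways during the first descent; I corrected that before it touched anything.

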